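# Point out the housing with the missing bolt and log it as a reject

### The arm

A 6-joint arm with a two-finger parallel gripper is mounted at the origin on the work surface. World frame = base frame: x ahead of the robot, y to its left, z up, the work surface at z = 0. Lengths are in m, angles in degrees, forces in N, time in s.
With the tool pointing down it reaches from about 0.375 to 0.9 m from the base axis. Payload 3.1 kg.
Tool frame: the origin (TCP) lies on the centre line of the jaws, within the pads' length; the fingertips stand finger_overhang ahead of it and the grasp point (between the pads) lies 5 mm behind it (finger_overhang is the distance from the TCP to the fingertips, in m); z points along the fingers, y is the line along which they close (so a half turn about z gives the same grasp; the last joint's range is limited). The gripper opens to 87 mm and grips with 3 to 60 N. Pads are 19 mm wide; open, the fingers measure 117 mm over their backs; the gripper's body (75 mm by 190 mm) begins 51 mm behind the grasp point.
Start: joints at [-86.774, 30.224, 82.088, -0, 67.689, -10.227], TCP at [0.145, -0.608, 0.237] pointing down, gripper open.
Joint ranges: [-176.69, 176.69], [-43.24, 126.21], [12.49, 139.97], [-82, 262], [0, 151.66], [-163.58, 163.58]. Speed limits (degrees/s): [159.86, 159.86, 180, 180, 180, 180].

### API

Orientations are given as a 3x3 rotation matrix whose columns are the frame's x, y, z axes.
In Python, from rig import read_state, capture, calibration, hand_in, finger_overhang gives the robot as it stands.
- The arm moves only by the tool send_rows, never from a script. Its argument "plan" is a list of rows, each a list of 5 numbers: the closure in counts, from 0 (fully open) to 255 (shut), then the shift along the tool's x, y, z in m, then the turn about the tool's z in rad. A call has 1 to 20 rows; each row shifts and turns the commanded pose from where the row before left it, along the tool's axes as they then stand; what a row does not reach is not made up. A row lasts 1/12 s, in which the tool goes at most 41.7 mm and 7.16 degrees, less where a joint would pass 70% of its speed; a pose out of reach is approached as far as the arm can. A call is refused whole if a number of a shift passes 0.0417 or a number of a turn 0.125, either way. A call with a gripper value outside its range is refused whole. The fingers move at their own pace and stop on an object; the grip force is fixed at half the most. Time passes only in rows, so rows that do not move let the fingers close. It gives the time, the measured TCP pose, the force, the opening and the grip force at its end, in the units of the state.
- read_state(): the state, without advancing time (a new reading comes with each control period).
- capture(name): name is "side" or "top" or "wrist"; returns (picture, depth): 400x640x3 uint8, blue, green, red; 400x640 float32, m along the optical axis (not along the pixel's ray), 0 where there is no reading.
- calibration(name): a dict with "fx", "fy", "cx", "cy" (pixels), "xyz" and "rotation" of the camera in the world. Camera axes: x right, y down, z forward; pixel columns grow to the right and rows downward; lengths in m; the calibration is good to about 2 mm. A picture is of the moment at which its call begins: read the wrist's pose just before it. calibration takes no time and is no camera call; for the wrist camera it gives the pose at the moment of the call.
- hand_in(): hands the job in; it is judged then, once.
The state is a dict: "time_s": time; "joint_positions": joint angles; "qvel": joint speeds; "tau": joint torques, N m; "position": TCP position; "tcp_rot": TCP orientation; "force": force on the tool from outside, world axes, zero at the start; "moment": the same for the moment, N m; "opening": opening from 0.0 (shut) to 1.0 (fully open); "grasp_force": force on a finger pad.
Only numpy, scipy, OpenCV 4.12 (cv2) and the standard library are available. Lean on these libraries where they do the work, as an engineer would, in place of code of your own. Each camera call takes 0.05 s, during which the arm holds its last target. There are 200 camera calls.

### The job

One of the three green bearing housings on the black mat lacks a corner bolt. Point out its empty bolt hole from straight above, fingertips two to three centimetres over it without touching any housing, and stay there for a good two seconds, without pointing at the sound housings on the way. Then press the red reject button on the grey box fully down to log it, leave the green button and everything else on the bench where it is, and back off.

Things in the scene. Friction and masses are not known exactly. Their poses are not given: they have to be found in the camera images.
- flange_faulty: loose green square bearing housing flat on the 3 mm black mat: plate 86 x 86 x 15 mm, central round hub 50 mm in diameter, 25 mm high. Brass bolt heads (17 mm across, tops 23 mm up) in three corners only; the corner at its +x +y is an empty 14 mm through hole, black inside. Origin: centre of the underside, 3 mm above the bench; z up.
- empty_hole (a point): centre of the mouth of the empty bolt hole, in the plate's upper face (15 mm above the housing's underside, 18 mm above the bench), 32 mm along +x and 32 mm along +y from the housing's origin; z up. The nearest fitted bolts are 64 mm away.
- flange_sound1: loose green square bearing housing flat on the 3 mm black mat: plate 86 x 86 x 15 mm, central round hub 50 mm in diameter, 25 mm high. Sound: brass-coloured bolt heads (17 mm across, tops 23 mm above the underside) in all four corners, at 32 mm in x and y from the centre. Origin: centre of the underside. Housings stand at least 130 mm apart, centre to centre.
- flange_sound2: loose green square bearing housing flat on the 3 mm black mat: plate 86 x 86 x 15 mm, central round hub 50 mm in diameter, 25 mm high. Sound: the same as flange_sound1.
- tally_box: fixed grey control box, 100 x 160 x 50 mm (x, y, z), with the red button on its top at 40 mm towards its -y end and the green one 40 mm towards its +y end. Origin: centre of the underside, on the bench.
- reject (a joint): travel of the red reject button, m: 0 up, 0.006 fully down; a spring returns it, about 5 N holds it fully down.
- reject_top (a point): centre of the top face of the red reject button's cap (32 mm in diameter), 72 mm above the bench when up and 10 mm above its black collar (48 mm in diameter); z up, pressed straight down.
- accept (a joint): travel of the green accept button, m: 0 up, 0.006 fully down; same spring. To be left alone.
- accept_top (a point): centre of the top face of the green button's cap, 80 mm from the red one; z up.
- wrench: loose steel spanner lying at the far side of the bench, beyond the mat. Origin: underside, near its middle.
- screwdriver: loose screwdriver lying at the far side of the bench. Origin: underside, near its middle.
- jar: loose closed jar with a blue cap, 64 mm in diameter, 85 mm tall, to the right of the mat as the robot sees it. Origin: centre of the underside.
- mug: loose blue mug, 80 mm in diameter, 90 mm tall, to the right of the mat as the robot sees it. Origin: centre of the underside.
Not all that is in view belongs to the job. Leave any blue or white look-alike of the flange_faulty alone.

How it is judged:
By the outcome, as a careful person would: the job done as asked, in the order asked, and still so for the second after the job is handed in, with the robot touching nothing.
It also fails if it takes over 48 s, if anything falls off the work surface, if the arm or the gripper's body presses on something with over 40 N, if the wrist force passes 120 N, or if a joint passes its speed limit or range.

## Working session

There is one attempt and no reset: what is moved stays moved. The work goes in short steps, Python scripts to look and compute and a tool call to move; the robot and the scene stay as the last step left them, time stands still between calls to the robot, and variables do not carry over. Pictures are saved under pics/ and viewed, at most 10 in all, crops included, and the job is handed in when it is done.

Besides the shell and the picture viewer there is one more tool, called after "Request:" by a JSON object that holds its "fn" and its "kwargs", one argument or row to a line. send_rows: Moves the arm, as the interface text tells. Its arguments: {"type":"object","properties":{"plan":{"type":"array","items":{"type":"array","items":{"type":"number"}}}},"required":["plan"]}

```bash
mkdir -p pics; cat > h.py <<'E'
import numpy as np,cv2
from rig import *
def ray(c,u,v,z):
    R=np.array(c["rotation"]).reshape(3,3);o=np.array(c["xyz"])
    d=R@np.array([(u-c["cx"])/c["fx"],(v-c["cy"])/c["fy"],1]);return o+d*(z-o[2])/d[2]
E
python3 - <<'E'
from h import *
for n in("top","side"):
    p,d=capture(n);cv2.imwrite(f"pics/{n}.png",p);np.save(n,d)
    print(n,calibration(n))
s=read_state();print(s["position"],s["tcp_rot"],s["time_s"],finger_overhang,s["force"])
E
```

```text
top {'fx': 434.6225165809152, 'fy': 434.6225165809152, 'cx': 317.838296507023, 'cy': 199.56878570611673, 'xyz': array([ 0.39576203, -0.05126671,  1.36307813]), 'rotation': array([[ 0.01747524, -0.99704823,  0.07476264],
       [-0.99982877, -0.01697086,  0.00737647],
       [-0.00608591, -0.07487875, -0.99717407]])}
side {'fx': 477.6075689300296, 'fy': 477.6075689300296, 'cx': 323.70431932374794, 'cy': 197.2150791899768, 'xyz': array([0.08729345, 0.95076818, 0.86302342]), 'rotation': array([[-0.9207396 , -0.24723419,  0.3018507 ],
       [-0.38950274,  0.53693047, -0.74832699],
       [ 0.02293918, -0.80658597, -0.59067154]])}
[ 0.14538535 -0.60721141  0.23567886] [[ 9.72565920e-01  2.32627411e-01 -1.39834820e-04]
 [ 2.32627247e-01 -9.72564078e-01  1.91809781e-03]
 [ 3.10203806e-04 -1.89800595e-03 -9.99998151e-01]] 0.1 0.014 [-0.44969703 -0.14624498 -0.16419421]
```

View pics/top.png

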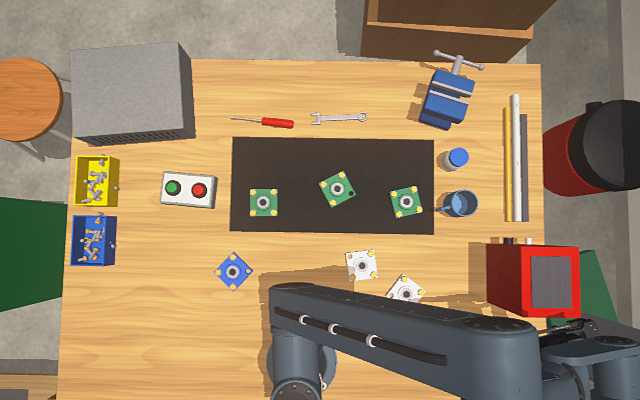

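View pics/side.png

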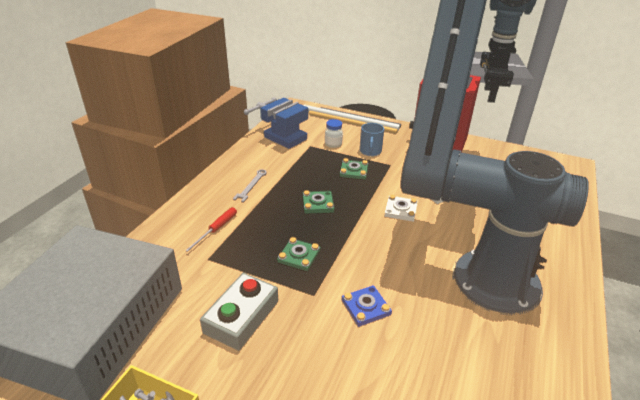

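The top view shows three green housings on the mat, at about (264,202), (337,189) and (407,202). The blue (233,271) and white (362,265), (405,290) ones are look-alikes. The middle one seems to have a dark corner at (351,193). The red button is at (198,190) and the green at (172,188). I'll check the choice in a close crop and measure.

```bash
python3 - <<'E'
from h import *
p=cv2.imread("pics/top.png");c=calibration("top")
cv2.imwrite("pics/crop.png",cv2.resize(p[165:225,240:435],None,fx=4,fy=4,interpolation=cv2.INTER_CUBIC))
hsv=cv2.cvtColor(p,cv2.COLOR_BGR2HSV)
def blobs(m,a0,z,nm):
    n,_,st,ce=cv2.connectedComponentsWithStats(m)
    for i in range(1,n):
        x,y=ce[i]
        if st[i,4]>=a0 and 150<y<230 and 150<x<440: print(nm,ce[i].round(1),st[i,4],ray(c,x,y,z).round(4))
blobs(cv2.inRange(hsv,(45,60,40),(90,255,255)),60,.018,"green")
blobs(cv2.inRange(hsv,(18,100,120),(32,255,255)),6,.026,"brass")
r=cv2.inRange(hsv,(0,150,80),(8,255,255))|cv2.inRange(hsv,(172,150,80),(180,255,255))
blobs(r,40,.072,"red")
# dark spot
sub=(p.max(2)<45).astype(np.uint8)[184:202,342:360]
n,_,st,ce=cv2.connectedComponentsWithStats(sub)
for i in range(1,n):print("dark",ce[i]+[342,184],st[i],ray(c,*(ce[i]+[342,184]),.018).round(4))
for u,v in((198,190),(351,193),(172,188)):print(d:=np.load("top.npy")[v,u])
E
```

```text
green [337.6 189.2] 510 [ 0.5301 -0.1022  0.018 ]
green [171.2 187. ] 93 [0.5281 0.4164 0.018 ]
green [405.3 201.5] 467 [ 0.4952 -0.3124  0.018 ]
green [263.7 202. ] 451 [0.4863 0.1267 0.018 ]
brass [258.  155.2] 12052 [0.6314 0.1472 0.026 ]
brass [435.5 156.4] 8 [ 0.6366 -0.4041  0.026 ]
brass [341.  174.5] 22 [ 0.5751 -0.1118  0.026 ]
brass [223.9 181.1] 29 [0.5483 0.2507 0.026 ]
brass [322.9 184.1] 22 [ 0.5443 -0.0562  0.026 ]
brass [212.7 201.2] 422 [0.4855 0.2834 0.026 ]
brass [413.7 188.9] 22 [ 0.5342 -0.3366  0.026 ]
brass [273.  191.5] 22 [0.5187 0.0977 0.026 ]
brass [252.1 191.8] 21 [0.5166 0.1622 0.026 ]
brass [393.4 193.5] 23 [ 0.5188 -0.2741  0.026 ]
brass [436.4 197.3] 31 [ 0.5094 -0.4064  0.026 ]
brass [332.3 202.2] 22 [ 0.4887 -0.086   0.026 ]
brass [418.9 208.7] 21 [ 0.4731 -0.3527  0.026 ]
brass [164.3 211.7] 7 [0.4504 0.4317 0.026 ]
brass [179.1 218.4] 580 [0.4305 0.3849 0.026 ]
brass [252.3 212.2] 22 [0.4536 0.1599 0.026 ]
brass [273.1 212.1] 22 [0.455  0.0958 0.026 ]
brass [398.5 213.6] 21 [ 0.4569 -0.29    0.026 ]
brass [438.6 214.6] 34 [ 0.4559 -0.413   0.026 ]
brass [152.4 214.7] 7 [0.4405 0.4679 0.026 ]
brass [183.1 224.4] 37 [0.4124 0.372  0.026 ]
brass [208.5 224. ] 8 [0.4149 0.2937 0.026 ]
brass [162.1 228.9] 47 [0.3973 0.4361 0.026 ]
brass [181.7 229.1] 15 [0.3979 0.3758 0.026 ]
brass [203.6 229.2] 46 [0.3986 0.3083 0.026 ]
red [197.8 189.6] 94 [0.5162 0.3176 0.072 ]
1.3013268
1.3650488
1.300201
```

View pics/crop.png

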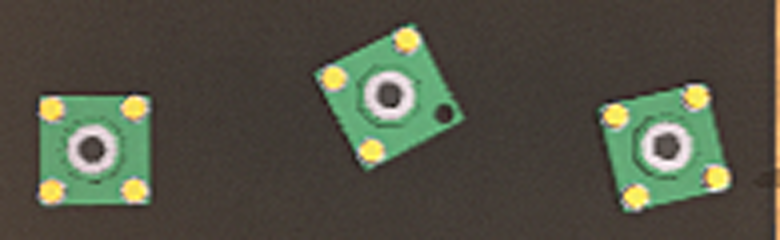

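The crop confirms it: the middle housing has brass bolts in three corners, and the fourth, at crop (446,113) or top px (351.5,193), is a black hole. Completing the square from its bolts gives the hole at about (0.519,-0.143), with 63–64 mm sides as specified. I'll move there high up, closing the fingers on the way.

Request:
{"fn": "send_rows", "kwargs": {
  "plan": [
    [255,0.012,-0.009,0,0],
    [255,0.024,-0.0185,0,0],
    [255,0.0242,-0.0187,0,0],
    [255,0.0242,-0.0187,0,0],
    [255,0.0242,-0.0187,0,0],
    [255,0.0242,-0.0187,0,0],
    [255,0.0242,-0.0187,0,0],
    [255,0.0242,-0.0187,0,0],
    [255,0.0242,-0.0187,0,0],
    [255,0.0242,-0.0187,0,0],
    [255,0.0242,-0.0187,0,0],
    [255,0.0242,-0.0187,0,0],
    [255,0.0242,-0.0187,0,0],
    [255,0.0242,-0.0187,0,0],
    [255,0.0242,-0.0187,0,0],
    [255,0.0242,-0.0187,0,0],
    [255,0.0242,-0.0187,0,0],
    [255,0.0242,-0.0187,0,0],
    [255,0.0242,-0.0187,0,0],
    [255,0.0242,-0.0187,0,0]
  ]
}}

```text
time_s: 1.77
position: [0.5194, -0.1414, 0.2364]
tcp_rot: [[0.972, 0.233, -0.001], [0.233, -0.972, 0.001], [-0.001, -0.001, -1.0]]
force: [0.2, -0.7, -0.4]
opening: 0.004
grasp_force: 0.0
```

```bash
python3 - <<'E'
from h import *
s=read_state();c=calibration("wrist");p,d=capture("wrist");cv2.imwrite("pics/w1.png",p)
print(s["position"],s["tcp_rot"].round(4),s["opening"],s["time_s"],np.abs(s["qvel"]).max())
np.save("w1c",c,allow_pickle=True);np.save("w1d",d)
E
```

```text
[ 0.51942591 -0.14136356  0.23641501] [[ 9.725e-01  2.331e-01 -8.000e-04]
 [ 2.331e-01 -9.725e-01  8.000e-04]
 [-6.000e-04 -1.000e-03 -1.000e+00]] 0.0038338879570347503 1.7667 39.50255494503182
```

View pics/w1.png

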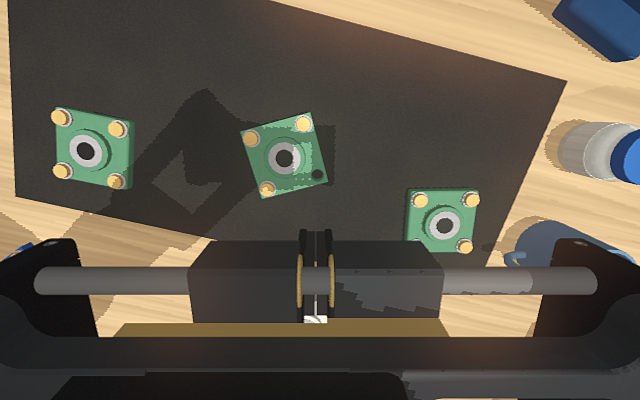

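The wrist view shows the hole at (317,174), just ahead of the fingertips (317,235). The arm was still moving, so I'll let it settle and measure once more.

Request:
{"fn": "send_rows", "kwargs": {
  "plan": [
    [255,0,0,0.02,0],
    [255,0,0,0.02,0],
    [255,0,0,0.02,0],
    [255,0,0,0.02,0],
    [255,0,0,0,0],
    [255,0,0,0,0],
    [255,0,0,0,0]
  ]
}}

```text
time_s: 2.4
position: [0.5197, -0.1439, 0.1573]
tcp_rot: [[0.973, 0.233, 0.001], [0.233, -0.973, -0.0], [0.001, 0.001, -1.0]]
force: [0.2, 0.3, 0.0]
opening: 0.005
grasp_force: 0.0
```

```bash
python3 - <<'E'
from h import *
s=read_state();c=calibration("wrist");p,d=capture("wrist");cv2.imwrite("pics/w2.png",p)
print(s["position"],s["time_s"],np.abs(s["qvel"]).max())
hsv=cv2.cvtColor(p,cv2.COLOR_BGR2HSV)
g=cv2.morphologyEx(cv2.inRange(hsv,(45,60,30),(95,255,255)),cv2.MORPH_OPEN,np.ones((3,3)))
cs,h=cv2.findContours(g,cv2.RETR_CCOMP,cv2.CHAIN_APPROX_NONE)
for k,q in enumerate(cs):
    a=cv2.contourArea(q)
    if a<60: continue
    m=cv2.moments(q);u,v=m["m10"]/m["m00"],m["m01"]/m["m00"]
    print("hole" if h[0][k][3]>=0 else "outer",round(u),round(v),a,ray(c,u,v,.018).round(4))
b=cv2.inRange(hsv,(10,90,90),(32,255,255));n,_,st,ce=cv2.connectedComponentsWithStats(b)
for i in range(1,n):
    if 80<st[i,4]<1200: print("brass",ce[i].round(),st[i,4],ray(c,*ce[i],.026).round(4))
E
```

```text
[ 0.51965624 -0.14385742  0.15732735] 2.4 0.9124095785215159
outer 465 232 3414.0 [ 0.5127 -0.3026  0.018 ]
hole 442 222 403.5 [ 0.5182 -0.2763  0.018 ]
outer 276 169 6445.5 [ 0.5323 -0.1026  0.018 ]
hole 314 190 127.5 [ 0.5207 -0.143   0.018 ]
hole 272 171 1390.0 [ 0.5298 -0.0993  0.018 ]
outer 47 155 5343.0 [0.4949 0.1113 0.018 ]
hole 61 134 539.5 [0.518  0.0989 0.018 ]
brass [296. 128.] 265 [ 0.5751 -0.1132  0.026 ]
brass [ 58. 134.] 331 [0.5193 0.0949 0.026 ]
brass [229. 146.] 269 [ 0.5449 -0.0574  0.026 ]
brass [ 60. 200.] 296 [0.4557 0.0933 0.026 ]
brass [251. 209.] 233 [ 0.4893 -0.0875  0.026 ]
brass [443. 223.] 239 [ 0.5195 -0.2738  0.026 ]
brass [508. 222.] 265 [ 0.535  -0.3355  0.026 ]
brass [ 15. 244.] 749 [0.3985 0.1369 0.026 ]
brass [112. 259.] 1055 [0.4033 0.0415 0.026 ]
brass [299. 281.] 234 [ 0.4235 -0.1495  0.026 ]
brass [332. 281.] 245 [ 0.4312 -0.1828  0.026 ]
brass [478. 399.] 85 [ 0.3173 -0.3918  0.026 ]
```

View pics/w2.png

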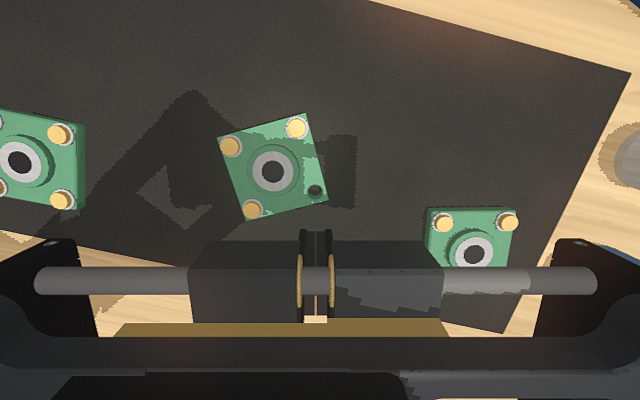

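The hole in the wrist view is at (314,190), giving (0.520,-0.143), which agrees with the square's corner to about 1 mm. The TCP is already over it. I'll descend to put the tips 25 mm above the mouth, then hold.

Request:
{"fn": "send_rows", "kwargs": {
  "plan": [
    [255,0,-0.001,0.015,0],
    [255,0,0,0.02,0],
    [255,0,0,0.02,0],
    [255,0,0,0.02,0],
    [255,0,0,0.015,0],
    [255,0,0,0.01,0],
    [255,0,0,0,0],
    [255,0,0,0,0],
    [255,0,0,0,0],
    [255,0,0,0,0],
    [255,0,0,0,0],
    [255,0,0,0,0]
  ]
}}

```text
time_s: 3.45
position: [0.5196, -0.1432, 0.0573]
tcp_rot: [[0.973, 0.233, 0.001], [0.233, -0.973, -0.001], [0.001, 0.001, -1.0]]
force: [-0.1, -0.9, 1.1]
opening: 0.005
grasp_force: 0.0
```

Request:
{"fn": "send_rows", "kwargs": {
  "plan": [
    [255,0,0,0,0],
    [255,0,0,0,0],
    [255,0,0,0,0],
    [255,0,0,0,0],
    [255,0,0,0,0],
    [255,0,0,0,0],
    [255,0,0,0,0],
    [255,0,0,0,0],
    [255,0,0,0,0],
    [255,0,0,0,0],
    [255,0,0,0,0],
    [255,0,0,0,0],
    [255,0,0,0,0],
    [255,0,0,0,0],
    [255,0,0,0,0],
    [255,0,0,0,0],
    [255,0,0,0,0],
    [255,0,0,0,0],
    [255,0,0,0,0],
    [255,0,0,0,0]
  ]
}}

```text
time_s: 5.12
position: [0.5191, -0.143, 0.0565]
tcp_rot: [[0.973, 0.233, -0.0], [0.233, -0.973, 0.0], [-0.0, -0.0, -1.0]]
force: [-0.2, -0.6, 0.4]
opening: 0.008
grasp_force: 0.0
```

```bash
python3 - <<'E'
from h import *
p,d=capture("side");cv2.imwrite("pics/s2.png",cv2.resize(p[100:300,200:460],None,fx=3,fy=3))
s=read_state();print(s["position"],s["time_s"])
E
```

```text
[ 0.51917387 -0.14303465  0.05656609] 5.1667
```

View pics/s2.png

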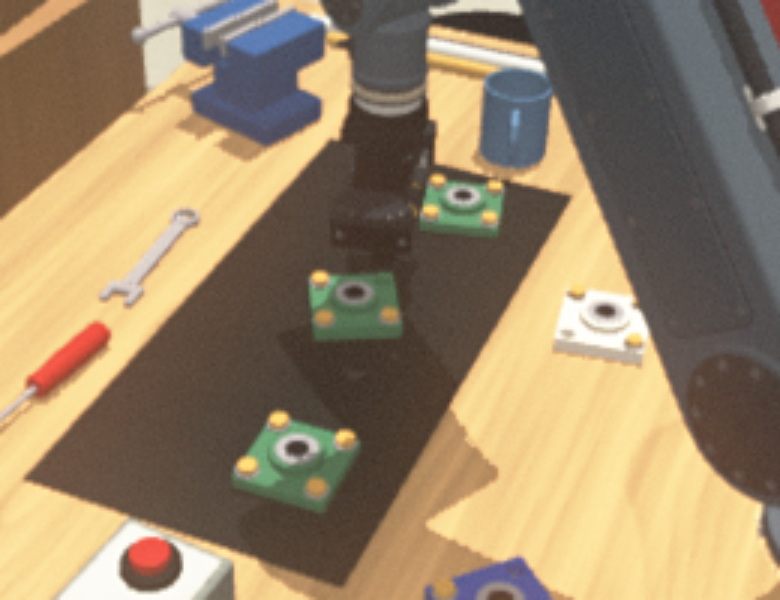

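The crop shows the fingertips hovering behind the housing's hidden far corner, clear of everything. I'll hold a bit longer, then rise and go round the sound housing to the red button.

Request:
{"fn": "send_rows", "kwargs": {
  "plan": [
    [255,0,0,0,0],
    [255,0,0,0,0],
    [255,0,0,0,0],
    [255,0,0,0,0],
    [255,0,0,0,0],
    [255,0,0,0,0],
    [255,0,0,0,0],
    [255,0,0,0,0],
    [255,0,0,0,0],
    [255,0,0,0,0],
    [255,0,0,-0.015,0],
    [255,0,0,-0.03,0],
    [255,0,0,-0.035,0],
    [255,0,0,-0.035,0],
    [255,0,0,-0.035,0],
    [255,0,0,-0.02,0]
  ]
}}

```text
time_s: 6.5
position: [0.5204, -0.1436, 0.2304]
tcp_rot: [[0.973, 0.233, 0.005], [0.233, -0.973, -0.003], [0.004, 0.004, -1.0]]
force: [0.4, 0.1, -0.1]
opening: 0.005
grasp_force: 0.0
```

Request:
{"fn": "send_rows", "kwargs": {
  "plan": [
    [255,0.0181,-0.0269,0,0],
    [255,0.0181,-0.0269,0,0],
    [255,0.0181,-0.0269,0,0],
    [255,0.0181,-0.0269,0,0],
    [255,0.0181,-0.0269,0,0],
    [255,0.0181,-0.0269,0,0],
    [255,0.0181,-0.0269,0,0],
    [255,0.0181,-0.0269,0,0],
    [255,-0.0051,-0.0291,0,0],
    [255,-0.0051,-0.0291,0,0],
    [255,-0.0051,-0.0291,0,0],
    [255,-0.0051,-0.0291,0,0],
    [255,-0.0051,-0.0291,0,0],
    [255,-0.0051,-0.0291,0,0],
    [255,-0.0051,-0.0291,0,0],
    [255,-0.0051,-0.0291,0,0],
    [255,0,0,0,0],
    [255,0,0,0,0],
    [255,0,0,0,0],
    [255,0,0,0,0]
  ]
}}

```text
time_s: 8.17
position: [0.5165, 0.3159, 0.2265]
tcp_rot: [[0.973, 0.232, -0.0], [0.232, -0.973, -0.0], [-0.0, 0.0, -1.0]]
force: [0.8, -0.1, 0.2]
opening: 0.003
grasp_force: 0.0
```

```bash
python3 - <<'E'
from h import *
s=read_state();c=calibration("wrist");p,d=capture("wrist");cv2.imwrite("pics/w3.png",p)
print(s["position"],s["time_s"],np.abs(s["qvel"]).max(),s["force"])
hsv=cv2.cvtColor(p,cv2.COLOR_BGR2HSV)
r=cv2.inRange(hsv,(0,150,80),(8,255,255))|cv2.inRange(hsv,(172,150,80),(180,255,255))
n,_,st,ce=cv2.connectedComponentsWithStats(r)
for i in range(1,n):
    if st[i,4]>100: print("red",ce[i].round(1),st[i],ray(c,*ce[i],.072).round(4),d[int(ce[i][1]),int(ce[i][0])])
E
```

```text
[0.51652189 0.31591716 0.22645452] 8.1667 0.6869479055515684 [ 0.78802548 -0.12104162  0.21709609]
red [572.   23.8] [ 521    0  100   51 2773] [0.7151 0.1286 0.072 ] 0.31142953
red [311.  185.6] [299 172  28  28 256] [0.5171 0.3203 0.072 ] 0.3115568
```

View pics/w3.png

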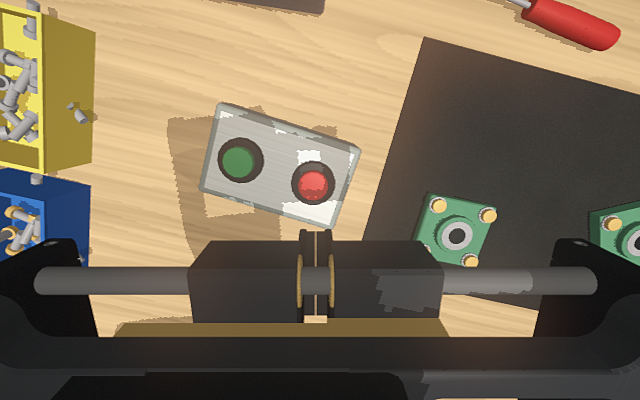

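The wrist view shows the red cap at (312,185) and the green at (239,161). The red centre is (0.517,0.319), 3 mm off in y. I'll descend to just above it.

Request:
{"fn": "send_rows", "kwargs": {
  "plan": [
    [255,0.001,-0.003,0.015,0],
    [255,0,0,0.025,0],
    [255,0,0,0.03,0],
    [255,0,0,0.03,0],
    [255,0,0,0.02,0],
    [255,0,0,0.01,0],
    [255,0,0,0,0],
    [255,0,0,0,0],
    [255,0,0,0,0],
    [255,0,0,0,0]
  ]
}}

```text
time_s: 9.05
position: [0.5177, 0.3204, 0.0983]
tcp_rot: [[0.973, 0.232, 0.003], [0.232, -0.973, 0.001], [0.004, -0.0, -1.0]]
force: [0.3, 0.1, -0.3]
opening: 0.005
grasp_force: 0.0
```

Request:
{"fn": "send_rows", "kwargs": {
  "plan": [
    [255,0,0,0.003,0],
    [255,0,0,0.003,0],
    [255,0,0,0.002,0],
    [255,0,0,0.002,0],
    [255,0,0,0.002,0],
    [255,0,0,0.001,0],
    [255,0,0,0.001,0],
    [255,0,0,0.001,0],
    [255,0,0,0,0],
    [255,0,0,0,0],
    [255,0,0,0,0],
    [255,0,0,0,0]
  ]
}}

```text
time_s: 10.05
position: [0.5163, 0.3201, 0.0817]
tcp_rot: [[0.973, 0.233, 0.0], [0.233, -0.973, 0.0], [0.0, -0.0, -1.0]]
force: [-1.8, -0.2, 4.3]
opening: 0.007
grasp_force: 2.0
```

Request:
{"fn": "send_rows", "kwargs": {
  "plan": [
    [255,0,0,0.001,0],
    [255,0,0,0.001,0],
    [255,0,0,0.001,0],
    [255,0,0,0,0],
    [255,0,0,0,0],
    [255,0,0,0,0],
    [255,0,0,0,0]
  ]
}}

```text
time_s: 10.63
position: [0.5163, 0.3201, 0.0803]
tcp_rot: [[0.973, 0.233, 0.001], [0.233, -0.973, 0.0], [0.001, -0.0, -1.0]]
force: [-4.1, -1.0, 13.4]
opening: 0.004
grasp_force: 7.0
```

At 13.4 N the button is on its stop, with the tip at 66 mm as expected. Now I'll back off.

Request:
{"fn": "send_rows", "kwargs": {
  "plan": [
    [255,0,0,0,0],
    [255,0,0,0,0],
    [255,0,0,0,0],
    [255,0,0,-0.005,0],
    [255,0,0,-0.015,0],
    [255,0,0,-0.03,0],
    [255,0,0,-0.03,0],
    [255,0,0,-0.03,0],
    [255,0,0,-0.03,0],
    [255,0,0,-0.015,0],
    [255,0,0,0,0],
    [255,0,0,0,0],
    [255,0,0,0,0],
    [255,0,0,0,0],
    [255,0,0,0,0],
    [255,0,0,0,0]
  ]
}}

```text
time_s: 11.97
position: [0.5158, 0.3198, 0.232]
tcp_rot: [[0.973, 0.233, -0.003], [0.233, -0.973, -0.001], [-0.003, 0.0, -1.0]]
force: [-0.1, 0.1, -0.1]
opening: 0.005
grasp_force: 0.0
```

```bash
python3 - <<'E'
from h import *
s=read_state();print(s["position"],s["force"],np.abs(s["qvel"]).max(),s["time_s"]);print(hand_in())
E
```

```text
[0.51579119 0.31975456 0.23204819] [-0.06414127  0.13243167 -0.13673477] 0.45589326619198534 11.9667
the job is handed in; nothing more can be done
None
```

I held the fingertips about 25 mm above the middle housing's empty bolt hole for over 2 s, pressed the red reject button down to its stop (13 N), backed off clear and handed in at 12 s; no verdict came back.

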